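# Washer on the stud, then hold the pitch lever level above it

### The job

Pick up the brass lock washer, lower it over the stud of the blue fixture until it lies flat on its seat, and let go of it; do not drop it down the stud. Then pick up the dark offset pitch lever by its balance point (the yellow band) and finish while still holding it in the air above the fixture, level and still: bore centred over the stud with about 30 mm of air between the stud's tip and the lever's underside, foot over the rest pillar, never touching the fixture with it. Leave the bolts, the tin and the spanner as they are.

Things in the scene. Friction and masses are not known exactly. Their poses are not given: they have to be found in the camera images.
- washer: brass lock washer, a flat ring 56 mm across and 10 mm thick with a 27 mm bore and one small tongue (12 mm wide, 6 mm thick) sticking 11 mm out of its rim; about 160 g; lies flat on the table. Origin: centre of the ring at its underside; x points along the tongue, z up. It can be gripped across its rim, at right angles to the tongue
- lever: dark steel offset lever, 0.5 to 0.8 kg, lying upright on its two ends: round boss 50 mm across, 36 mm high, with 26 mm through bore; straight arm 16 mm wide from z = 14 to 30 mm (air under it); round foot 24 mm across, 32 mm high, 170 mm from the bore. Origin: bore axis at the underside (level with the foot's); x along the arm to the foot, z up. Centre of mass at x = 55 mm (yellow band)
- lever_balance (a point): the balance point: middle of the arm's section at the yellow band, 55 mm from the bore axis and 22 mm above the lever's underside; axes as lever
- lever_foot (a point): centre of the underside of the lever's foot, 170 mm from the bore axis along the lever's x
- fixture: assembly fixture bolted to the table: blue base plate 240 x 60 x 10 mm with a steel stud near one end and an aluminium rest pillar near the other. Origin: on the stud's axis at table level; x points to the rest pillar, z up. The base reaches 40 mm behind the stud and 200 mm ahead
- stud_tip (a point): centre of the tip of the steel stud, 60 mm above the table; the stud is 22 mm thick with a tapered tip (the last 3 mm)
- seat (a point): centre of the washer's seat on the stud's axis, 25 mm above the table: the top of a round shoulder 44 mm across, where the stud begins
- rest_top (a point): centre of the top of the round rest pillar (28 mm across), 35 mm above the table, 170 mm from the stud
- rack: white oak rack 56 x 230 x 45 mm, fixed, with five bolts in its slots; bolt tops stand 84 mm above the table. Origin: centre of its underside, y along its length
- bolt0: bronze hub bolt number 1 of 5, head up in the rack, shank 16 mm, head 26 mm across; loose, leave alone. Origin: centre of its foot, z up
- bolt1: bronze hub bolt number 2 of 5, head up in the rack, shank 16 mm, head 26 mm across; loose, leave alone. Origin: centre of its foot, z up
- bolt2: bronze hub bolt number 3 of 5, head up in the rack, shank 16 mm, head 26 mm across; loose, leave alone. Origin: centre of its foot, z up
- bolt3: bronze hub bolt number 4 of 5, head up in the rack, shank 16 mm, head 26 mm across; loose, leave alone. Origin: centre of its foot, z up
- bolt4: bronze hub bolt number 5 of 5, head up in the rack, shank 16 mm, head 26 mm across; loose, leave alone. Origin: centre of its foot, z up
- tin: red tin 64 mm across and 75 mm high, loose, leave alone. Origin: centre of its underside
- spanner: spanner 200 mm long lying on the table to the side, loose, leave alone. x along its length
- clamp: black steel bench clamp with knurled screw, fixed, 120 x 50 mm, 200 mm tall. Origin: centre of its underside
Things that resemble listed ones, but are neither listed nor needed, are in the scene too. There is more than one size of the fixture; the one meant has the size given above.

How it is judged:
On the way, in this order (a step that is already met when the one before it is completed fails the run):
1. the washer lies flat on its seat round the stud, let go (horizontal distance between washer and seat below 0.005 m and z of washer in the frame of seat below 0.003 m and angle between washer's own z axis and vertical below 0.06 rad and contact force between the fingers and washer below 0.1 N), for 0.2 s.
2. the lever is off the table, gripped at its balance point (x of the grasp point in the frame of lever_balance between -0.015 and 0.015 m and contact force between the fingers and lever above 1 N and height (world z) of lever_balance above 0.05 m and height (world z) of each of lever_foot, lever above 0.015 m), for 0.2 s.
At the end, for the whole second after the job is handed in: Washer on its seat (5 mm sideways, 3 mm up, 3.4 deg), not touched. Fingers hold the lever within 15 mm of its balance point, touching nothing else, still, tilt under 5 deg, bore within 10 mm of the stud's axis, foot within 18 mm of the pillar's centre, underside 12 to 50 mm above the stud's tip (all of step 1 and x of the grasp point in the frame of lever_balance between -0.015 and 0.015 m and contact force between the fingers and lever above 1 N and angle between lever's own z axis and vertical below 0.087 rad and horizontal distance between lever and stud_tip below 0.01 m and horizontal distance between lever_foot and rest_top below 0.018 m and z of lever in the frame of stud_tip between 0.012 and 0.05 m and contact force between lever and fixture below 0.1 N and contact force between lever and washer below 0.1 N and linear speed of lever below 0.02 m/s and angular speed of lever below 0.15 rad/s); the arm keeps its last pose, push and grip.
It fails at once if the washer is dropped down the stud (horizontal distance between washer and seat below 0.01 m and linear speed of washer above 0.5 m/s and contact force between the fingers and washer below 0.05 N).
It fails at once if the lever touches the fixture (contact force between lever and fixture above 0.5 N).
It fails at once if a bolt, the tin or the spanner is disturbed (distance of any of bolt0, bolt1, bolt2, bolt3, bolt4, tin, spanner from where it was at the start of the episode above 0.02 m).
It also fails if it takes over 58 s, if anything falls off the work surface, if the arm or the gripper's body presses on something with over 40 N, if the wrist force passes 120 N, or if a joint passes its speed limit or range.

### The arm

A 7-joint arm with a two-finger parallel gripper is mounted at the origin on the work surface. World frame = base frame: x ahead of the robot, y to its left, z up, the work surface at z = 0. Lengths are in m, angles in rad, forces in N, time in s.
With the tool pointing down it reaches from about 0.4 to 0.85 m from the base axis. Payload 10.4 kg.
Tool frame: the origin (TCP) lies at the very end of the fingers, on their centre line; the grasp point (between the pads) lies manip.hold_point_z behind it (manip.hold_point_z is the distance from the TCP to the grasp point, in m); z points along the fingers, y is the direction in which the jaws open and shut (so a half turn about z gives the same grasp; the last joint's range is limited). The gripper opens to 85 mm and grips with 20 to 120 N. Pads are 22 mm wide; open, the fingers measure 114 mm over their backs; the gripper's body (76 mm by 85 mm) begins 54 mm behind the grasp point. The pads swing forward as they close: fully open they stand 13 mm farther back than shut.
Start: joints at [-1.201, 0.332, -0.065, 1.46, 0.022, 1.35, -0.088], TCP at [0.239, 0.577, 0.198] pointing down, gripper open.
Joint ranges: [-2.6, 2.6], [-0.5, 2.12], [-1.47, 1.34], [0.16, 2.42], [-1.27, 4.41], [0.06, 2.06], [-2.6, 2.6]. Speed limits (rad/s): [2.22, 2.22, 2.79, 2.79, 3.14, 3.14, 3.14].

### API

Orientations are given as a unit quaternion [x, y, z, w].
In Python, from workcell import manip gives the robot as it stands.
- The arm moves only by the tool jog_arm, never from a script. Its arguments are lists of equal length, an entry for each row: "translation": the shift along the world's x, y, z in mm, a list of three; "turn": the turn about the world's z in degrees. In form: {"translation": [[x, y, z], ...], "turn": [turn, ...]}. A call has 1 to 12 rows; each row is the pose to reach, as a shift and turn from the pose measured when the call began; what a row does not reach only later rows make up. A row lasts 1/12 s, in which the tool goes at most 41.7 mm and 7.16 degrees, less where a joint would pass 70% of its speed; a pose out of reach is approached as far as the arm can. A call with a gripper value outside its range is refused whole. "grip" is the finger opening in mm, from 0 to 85.4, set as the call begins (left out, the last holds). The fingers move at their own pace and stop on an object; "grip_force" is the grip in N (left out, the last holds). Time passes only in rows, so rows that repeat a pose let the fingers close. It gives the time, the measured TCP pose, the force and the opening at its end, in the units of the state.
- manip.get_obs(): the state, without advancing time (a new reading comes with each control period).
- manip.camera(name): name is "side" or "top"; returns a dict with "frame" (400x640x3 uint8, red, green, blue), "mtx" (3x3 intrinsics, pixels), "pose" (4x4, takes a point from camera to world coordinates). Camera axes: x right, y down, z forward; pixel columns grow to the right and rows downward; lengths in m; the calibration is good to about 2 mm. A picture is of the moment at which its call begins. There is no depth.
- manip.hand_in(): hands the job in, once; it reports no verdict.
Trained networks look in a picture, given as the dict that the camera call returned (one of the last four; its "shot" number tells which), for a name from the list of things; names that differ only in an ending like _2 or _b are one class to them, and where a whole thing is asked for, a point or a joint stands for the part that bears it (a point fixed in the world has none). Each returns a list of dicts, best first, with "confidence" (0 to 1); they miss things now and then, are a little off and sometimes report something else, mostly with a low value. They report only what shows in the picture. A call takes as long as a camera call. They do not tell look-alikes from the thing itself.
- manip.outline_of(picture, label): "mask" (400x640 bool, what is visible of it) and "extent" ([left, top, right, bottom] in pixels, round what is visible of it).
- manip.pinpoint(picture, label): "at" ([column, row] in pixels: a listed point, or the origin of a listed thing).
The state is a dict: "clock": time; "joint_pos": joint angles; "joint_velocities": joint speeds; "tau": joint torques, N m; "position": TCP position; "ee_rot": TCP orientation; "ft_force": force on the tool from outside, world axes, zero at the start; "torque": the same for the moment, N m; "grip_width": opening from 0.0 (shut) to 1.0 (fully open).
Only numpy, scipy, OpenCV 4.12 (cv2) and the standard library are available. Lean on these libraries where they do the work, as an engineer would, in place of code of your own. Each camera call takes 0.05 s, during which the arm holds its last target. There are 200 camera calls.

## Working session

There is one attempt and no reset: what is moved stays moved. The work goes in short steps, Python scripts to look and compute and a tool call to move; the robot and the scene stay as the last step left them, time stands still between calls to the robot, and variables do not carry over. Pictures are saved under pics/ and viewed, about 8 in all and at most 12, crops included, and the job is handed in when it is done.

Besides the shell and the picture viewer there is one more tool, called after "Emit:" by a JSON object that holds its "api" and its "payload", one argument or row to a line. jog_arm: Moves the arm, as the interface text tells. Its arguments: {"type":"object","properties":{"translation":{"type":"array"},"turn":{"type":"array"},"grip":{"type":"number"},"grip_force":{"type":"number"}},"required":["translation","turn"]}

```bash
mkdir -p pics; ls; cat > h.py <<'E'
import numpy as np, cv2
from workcell import manip
def ray(p,uv):
    d=np.linalg.inv(p["mtx"])@np.array([uv[0],uv[1],1.]); T=np.array(p["pose"]); return T[:3,3],T[:3,:3]@d
def at_z(p,uv,z):
    o,d=ray(p,uv); return o+d*(z-o[2])/d[2]
def tri(rs):
    A=np.zeros((3,3));b=np.zeros(3)
    for o,d in rs:
        d=d/np.linalg.norm(d);P=np.eye(3)-np.outer(d,d);A+=P;b+=P@o
    x=np.linalg.solve(A,b); return x
def proj(p,X):
    T=np.linalg.inv(p["pose"]);c=T[:3,:3]@np.array(X)+T[:3,3];q=p["mtx"]@c;return q[:2]/q[2]
def save(p,n,crop=None,s=1):
    f=p["frame"][:,:,::-1]
    if crop: l,t,r,b=crop; f=f[t:b,l:r]
    cv2.imwrite("pics/"+n,cv2.resize(f,None,fx=s,fy=s,interpolation=cv2.INTER_CUBIC))
E
python3 - <<'E'
from h import *
np.set_printoptions(precision=4,suppress=True)
a=manip.camera("top");b=manip.camera("side")
save(a,"t0.png");save(b,"s0.png")
print(manip.hold_point_z,manip.get_obs()); print(a["pose"],b["pose"],a["mtx"])
H=dict(washer=0,lever=0,lever_balance=.022,lever_foot=0,fixture=0,stud_tip=.06,seat=.025,rest_top=.035,tin=0,clamp=0,rack=0,spanner=0)
for n,z in H.items():
    for c,p in(("top",a),("side",b)):
        for d in manip.pinpoint(p,n): print(n,c,np.round(d["at"],1),round(d["confidence"],2),at_z(p,d["at"],z))
E
```

```text
pics
0.0187 {'clock': 0.1, 'joint_pos': array([-1.2006,  0.3328, -0.0647,  1.4608,  0.0216,  1.3499, -0.0885]), 'joint_velocities': array([-0.002 , -0.0001,  0.0008, -0.0021,  0.0007,  0.0013, -0.0013]), 'tau': array([  0.0019, -62.6741,   0.0493, -39.2434,   0.0163,   0.0068,
         0.    ]), 'position': array([0.2391, 0.5771, 0.1972]), 'ee_rot': array([ 0.1951,  0.9808, -0.0006, -0.0001]), 'ft_force': array([-0.97  , -0.2881,  0.0869]), 'torque': array([ 0.0159, -0.0497,  0.0853]), 'grip_width': 1.0016811449416945}
[[-0.0078 -0.9987  0.0511  0.3721]
 [-0.9999  0.0085  0.0127 -0.0158]
 [-0.0131 -0.051  -0.9986  1.1039]
 [ 0.      0.      0.      1.    ]] [[ 0.7707 -0.4769  0.4226 -0.0571]
 [-0.6372 -0.5757  0.5123 -0.6189]
 [-0.0011 -0.6641 -0.7476  0.9776]
 [ 0.      0.      0.      1.    ]] [[375.4191   0.     316.6965]
 [  0.     375.4191 207.29  ]
 [  0.       0.       1.    ]]
washer top [312.  173.7] 0.61 [0.5282 0.0114 0.    ]
washer side [332.5 204.1] 0.47 [0.5272 0.0194 0.    ]
lever top [289.5  98.5] 0.7 [0.7552 0.0771 0.    ]
lever top [386.1 193.3] 0.61 [ 0.4681 -0.206
[... 1596 characters left out ...]
97.1 238.5] 0.87 [0.3406 0.3395 0.035 ]
rest_top top [428.5 246.6] 0.76 [ 0.313  -0.3171  0.035 ]
rest_top side [316.  153.1] 0.92 [0.6133 0.2049 0.035 ]
rest_top side [355.4 313.4] 0.63 [ 0.3165 -0.3078  0.035 ]
rest_top side [227.8 166.1] 0.57 [0.3516 0.3394 0.035 ]
tin top [388.6 107.6] 0.65 [ 0.724  -0.2181  0.    ]
tin side [433.8 217.6] 0.78 [ 0.7273 -0.2171  0.    ]
clamp top [475.4 140.6] 0.81 [ 0.6219 -0.4722  0.    ]
clamp side [481.4 295.4] 0.79 [ 0.618  -0.4682  0.    ]
rack top [306.9 106.2] 0.56 [0.7311 0.0252 0.    ]
rack side [378.7 175.2] 0.92 [ 0.7286  0.0184 -0.    ]
spanner top [153.6 184.2] 0.86 [0.5014 0.4823 0.    ]
spanner side [244.7 137.3] 0.8 [0.4937 0.4664 0.    ]
```

View pics/t0.png

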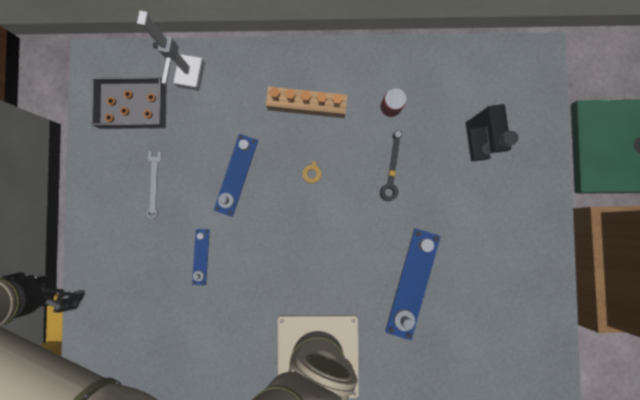

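View pics/s0.png

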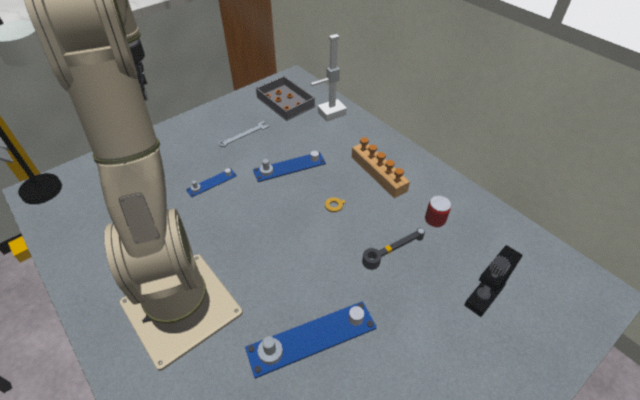

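Top picture: three blue fixtures at (235,175), (200,257) and (413,285). Their stud-to-pillar distances come to about 165, 114 and 218 mm, so the first fits the given 170 mm. The washer is at (312,173) with its tongue up and right, and the lever runs from its boss at (389,192) to its foot at (398,134). Next I refine these and confirm the fixture in one crop.

```bash
cat > m.py <<'E'
from h import *
np.set_printoptions(precision=4,suppress=True)
def rect_at(p,mask,z):
    ys,xs=np.nonzero(mask); o,_=ray(p,(0,0))
    pts=np.array([at_z(p,(x,y),z)[:2] for x,y in zip(xs,ys)]); return pts
E
python3 - <<'E'
from m import *
a=manip.camera("top");b=manip.camera("side")
for c,p in(("top",a),("side",b)):
    hsv=cv2.cvtColor(p["frame"],cv2.COLOR_RGB2HSV)
    blue=cv2.inRange(hsv,(105,120,40),(128,255,255))
    n,l,st,ce=cv2.connectedComponentsWithStats(blue)
    for i in range(1,n):
        if st[i,4]>150:
            pts=rect_at(p,l==i,.01)
            r=cv2.minAreaRect((pts*1000).astype(np.float32)); print(c,"blue",ce[i],np.round(r[0],1),np.round(r[1],1),round(r[2],1))
    # washer
    m=max(manip.outline_of(p,"washer"),key=lambda d:d["confidence"]);print("washer",m["confidence"],m["extent"])
    pts=rect_at(p,m["mask"],.008)*1000
    l_,t_,r_,b_=[int(v) for v in m["extent"]]
    cv2.imwrite(f"pics/w_{c}.png",m["mask"][t_-5:b_+5,l_-5:r_+5]*255)
    cen=np.median(pts,0);(cx,cy),rad=cv2.minEnclosingCircle(pts.astype(np.float32));print(cen,pts.mean(0),cx,cy,rad)
    rel=pts-pts.mean(0);f=rel[np.hypot(*rel.T)>31];print("far",f.mean(0),len(f))
    # lever
    for m in manip.outline_of(p,"lever"):
        pts=rect_at(p,m["mask"],.025)*1000; r=cv2.minAreaRect(pts.astype(np.float32));print("lever",m["confidence"],m["extent"],np.round(r[0],1),np.round(r[1],1),round(r[2],1))
    y=cv2.inRange(hsv,(18,120,90),(32,255,255));n,l,st,ce=cv2.connectedComponentsWithStats(y)
    for i in range(1,n):
        if st[i,4]>5: print("yellow",ce[i],st[i,4],at_z(p,ce[i],.03))
# crop composite
A=cv2.resize(a["frame"][120:225,200:330],None,fx=4,fy=4,interpolation=cv2.INTER_CUBIC)
B=cv2.resize(a["frame"][120:225,360:430],None,fx=4,fy=4,interpolation=cv2.INTER_CUBIC)
cv2.imwrite("pics/c1.png",np.hstack([A,B])[:,:,::-1])
E
```

```text
top blue [236.6017 172.8467] [526.3 236.3] [ 54.5 233.1] 71.7
top blue [412.5598 280.8442] [ 206.4 -276.1] [ 75.3 307.9] 72.9
top blue [201.083 253.565] [291.3 337.5] [ 36.4 147.3] 86.6Traceback (most recent call last):
  File "<stdin>", line 12, in <module>
ValueError: max() iterable argument is empty
```

```bash
python3 - <<'E'
from m import *
a=manip.camera("top");b=manip.camera("side")
for c,p in(("top",a),("side",b)):
    hsv=cv2.cvtColor(p["frame"],cv2.COLOR_RGB2HSV)
    blue=cv2.inRange(hsv,(105,120,40),(128,255,255))
    n,l,st,ce=cv2.connectedComponentsWithStats(blue)
    for i in range(1,n):
        if st[i,4]>150:
            pts=rect_at(p,l==i,.01)
            r=cv2.minAreaRect((pts*1000).astype(np.float32)); print(c,"blue",ce[i],np.round(r[0],1),np.round(r[1],1),round(r[2],1))
    for m in manip.outline_of(p,"lever"):
        pts=rect_at(p,m["mask"],.025)*1000; r=cv2.minAreaRect(pts.astype(np.float32));print("lever",m["confidence"],m["extent"],np.round(r[0],1),np.round(r[1],1),round(r[2],1))
    y=cv2.inRange(hsv,(12,110,80),(34,255,255));n,l,st,ce=cv2.connectedComponentsWithStats(y)
    for i in range(1,n):
        if st[i,4]>5 and 280<ce[i][0]<420 and 140<ce[i][1]<270:
            print("yellow",c,ce[i],st[i],at_z(p,ce[i],.03))
            if st[i,4]>80:
                pts=rect_at(p,l==i,.008)*1000
                C,R=cv2.minEnclosingCircle(pts.astype(np.float32))
                print(" washer mean",pts.mean(0),"minrect",C,R)
                # circle fit robust: outer pts by angle
                m0=pts.mean(0)
                for _ in range(3):
                    rel=pts-m0;k=np.hypot(*rel.T)<30.5
                    hull=cv2.convexHull(pts[k].astype(np.float32))[:,0]
                    A=np.c_[2*hull,np.ones(len(hull))];s=np.linalg.lstsq(A,(hull**2).sum(1),rcond=None)[0];m0=s[:2]
                rel=pts-m0;f=rel[np.hypot(*rel.T)>31];print(" fit",m0,np.sqrt(s[2]+m0@m0),"tongue",f.mean(0) if len(f) else 0,len(f))
A=cv2.resize(a["frame"][120:225,200:330],None,fx=4,fy=4,interpolation=cv2.INTER_CUBIC)
B=cv2.resize(a["frame"][120:225,360:430],None,fx=4,fy=4,interpolation=cv2.INTER_CUBIC)
cv2.imwrite("pics/c1.png",np.hstack([A,B])[:,:,::-1])
E
```

```text
top blue [236.5681 172.8828] [525.9 236.4] [ 54.5 233.9] 71.7
top blue [412.5649 280.7672] [ 206.4 -276.1] [ 75.3 307.9] 72.9
top blue [201.06   253.6822] [291.3 337.6] [ 36.6 147.3] 86.7
lever 0.84 [379.7, 131.7, 403.1, 205.7] [ 545.5 -226.7] [ 53.7 209.8] 76.1
lever 0.61 [263.9, 86.8, 346.3, 117.0] [735.4  26.5] [236.9  75.3] 83.7
lever 0.33 [302.9, 162.6, 319.3, 185.3] [525.2  13.6] [54.9 51.1] 30.3
yellow top [311.4314 172.7059] [303 162  18  21 153] [0.5269 0.0123 0.03  ]
 washer mean [530.061   12.8474] minrect (532.2927856445312, 10.638411521911621) 29.88799476623535
 fit [529.8917  12.4791] 25.89335420136231 tongue [31.7793 -5.9444] 2
yellow top [391.6667 172.8519] [389 170   6   6  27] [ 0.5242 -0.2181  0.03  ]
side blue [289.9259 166.3511] [521.5 234.8] [ 61.3 237. ] 71.9
side blue [212.115  182.2094] [282.  334.6] [ 40.8 159.5] 86.7
side blue [311.9829 338.2905] [ 203.9 -277.3] [ 78.6 310.8] 73.0
lever 0.58 [352.7, 145.7, 407.6, 201.2] [731.5  25.7] [263.1  89.5] 84.3
lever 0.57 [362.9, 227.1, 426.5, 272.0] [ 542.8 -221.1] [ 64.8 221.1] 85.3
yellow side [381.4312 165.1424] [ 353  138   56   58 1018] [0.7448 0.0264 0.03  ]
 washer mean [763.8824  43.5431] minrect (753.390869140625, 52.89619827270508) 145.8624267578125
 fit [763.0908  43.4603] 29.68651039149742 tongue [1.2205 0.1674] 845
yellow side [334.0242 204.1152] [325 198  20  14 165] [ 0.5127 -0.0032  0.03  ]
 washer mean [526.051   11.1937] minrect (528.4178466796875, 9.513197898864746) 31.029388427734375
 fit [525.4497  11.3269] 27.422932180748752 tongue [31.6384 -9.2436] 4
yellow side [388.2432 248.2162] [385 245   7   8  37] [ 0.5213 -0.221   0.03  ]
```

View pics/c1.png

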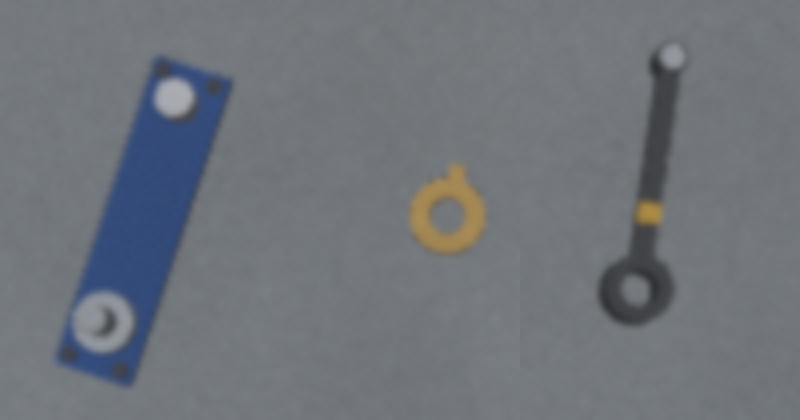

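The crop confirms it: the fixture's stud and shoulder are at about (225,200) and its pillar at (243,144), with 240x60 proportions. The washer centre is at (311,173) with the tongue at about (313,162). I take the washer at about (528,12) mm with its tongue at -13°. The jaws point at 67.5°, so they need a turn of about +9.5°. Moving now.

Emit:
{"api": "jog_arm", "payload": {
  "translation": [
    [18, -36, -2],
    [37, -71, -5],
    [55, -106, -8],
    [74, -141, -10],
    [92, -176, -13],
    [110, -212, -15],
    [129, -247, -18],
    [147, -283, -20],
    [166, -318, -23],
    [184, -353, -26],
    [202, -389, -28],
    [221, -424, -30]
  ],
  "turn": [1, 2, 3, 4, 5, 6, 7, 8, 9, 9.5, 9.5, 9.5],
  "grip": 85
}}

```text
clock: 2.65
position: [0.4607, 0.1515, 0.1681]
ee_rot: [0.113, 0.994, 0.0, 0.0]
ft_force: [1.7, 0.4, -1.4]
grip_width: 0.992
```

Emit:
{"api": "jog_arm", "payload": {
  "translation": [
    [17, -35, -15],
    [34, -70, -30],
    [50, -105, -50],
    [67, -139, -70],
    [67, -139, -90],
    [67, -139, -100],
    [67, -139, -100]
  ],
  "turn": [0, 0, 0, 0, 0, 0, 0]
}}

```text
clock: 3.23
position: [0.526, 0.0124, 0.066]
ee_rot: [0.113, 0.994, -0.0, -0.002]
ft_force: [-1.1, 0.2, -0.7]
grip_width: 0.997
```

```bash
python3 - <<'E'
from m import *
a=manip.camera("top");b=manip.camera("side")
o=manip.get_obs();print(o["position"],o["ee_rot"],o["grip_width"])
for p in (a,b): print(proj(p,o["position"]),[ (d["at"],d["confidence"]) for d in manip.pinpoint(p,"washer")])
A=cv2.resize(a["frame"][135:210,265:355],None,fx=4,fy=4,interpolation=cv2.INTER_CUBIC)
B=cv2.resize(b["frame"][155:230,285:375],None,fx=4,fy=4,interpolation=cv2.INTER_CUBIC)
cv2.imwrite("pics/c2.png",np.hstack([A,B])[:,:,::-1])
# stud / pillar blobs, bright low saturation
for p,c in((a,"top"),(b,"side")):
    hsv=cv2.cvtColor(p["frame"],cv2.COLOR_RGB2HSV)
    w=cv2.inRange(hsv,(0,0,140),(180,60,255));n,l,st,ce=cv2.connectedComponentsWithStats(w)
    for i in range(1,n):
        if st[i,4]>20 and ((218<ce[i][0]<260 and 130<ce[i][1]<215) if c=="top" else (255<ce[i][0]<330 and 140<ce[i][1]<185)): print(c,ce[i],st[i],at_z(p,ce[i],.035),at_z(p,ce[i],.025))
E
```

```text
[0.5276 0.0138 0.0687] [0.1124 0.9937 0.0005 0.0001] 0.9977442982986953
[310.5111 170.45  ] []
[334.4134 189.8499] []
top [242.9714 143.7571] [239 140   9   9  70] [0.612 0.209 0.035] [0.6143 0.2111 0.025 ]
top [224.7295 199.8852] [219 193  14  15 122] [0.4503 0.261  0.035 ] [0.451  0.2636 0.025 ]
```

View pics/c2.png

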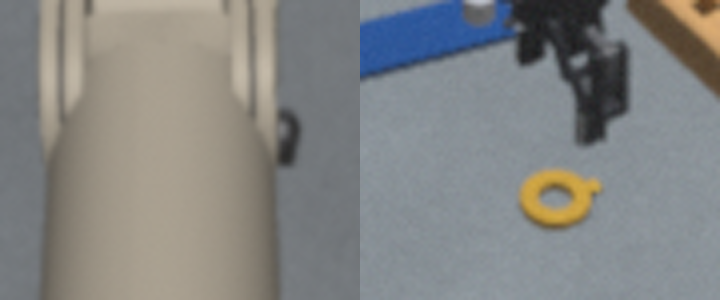

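The side crop shows the open fingers straddling the washer, with the washer at crop (557,198) just below and the TCP above it. Descending.

Emit:
{"api": "jog_arm", "payload": {
  "translation": [
    [0, -1, -20],
    [0, -1, -40],
    [0, -1, -55],
    [0, -1, -64],
    [0, -1, -69],
    [0, -1, -69]
  ],
  "turn": [0, 0, 0, 0, 0, 0],
  "grip": 75
}}

```text
clock: 3.93
position: [0.5283, 0.0134, 0.0005]
ee_rot: [0.112, 0.994, 0.001, 0.001]
ft_force: [-0.2, 0.3, -0.0]
grip_width: 0.878
```

Emit:
{"api": "jog_arm", "payload": {
  "translation": [
    [0, 0, 0],
    [0, 0, 0],
    [0, 0, 0],
    [0, 0, 0],
    [0, 0, 0],
    [0, 0, 0],
    [0, 0, 0],
    [0, 0, 0]
  ],
  "turn": [0, 0, 0, 0, 0, 0, 0, 0],
  "grip": 40,
  "grip_force": 40
}}

```text
clock: 4.6
position: [0.5283, 0.0134, 0.0005]
ee_rot: [0.112, 0.994, 0.001, 0.001]
ft_force: [-0.2, 0.1, 0.3]
grip_width: 0.472
```

```bash
python3 - <<'E'
from m import *
b=manip.camera("side")
o=manip.get_obs();print(o["position"],o["grip_width"],proj(b,o["position"]))
save(b,"c3.png",(290,160,380,230),6)
E
```

```text
[0.5283 0.0134 0.0005] 0.4666490588381416 [334.0321 204.9289]
```

View pics/c3.png

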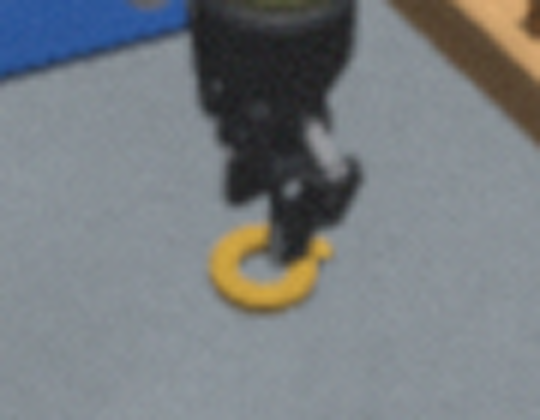

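The side crop shows the fingers above the ring, not beside it: the near tip is at about (338,203) and the ring is still centred at (334,204), not moved. At this opening the tips sit higher than the TCP. Reopen and feel downward in small steps.

Emit:
{"api": "jog_arm", "payload": {
  "translation": [
    [0, 0, 2],
    [0, 0, 2],
    [0, 0, 2],
    [0, 0, 2],
    [0, 0, 2],
    [0, 0, -2],
    [0, 0, -4],
    [0, 0, -6],
    [0, 0, -7],
    [0, 0, -7]
  ],
  "turn": [0, 0, 0, 0, 0, 0, 0, 0, 0, 0],
  "grip": 68
}}

```text
clock: 5.48
position: [0.528, 0.0133, -0.0069]
ee_rot: [0.112, 0.994, 0.001, 0.001]
ft_force: [1.1, 0.1, 0.1]
grip_width: 0.794
```

```bash
python3 - <<'E'
from m import *
b=manip.camera("side")
o=manip.get_obs();print(o["position"],o["grip_width"],o["ft_force"])
y=np.array([-.2226,-.975,0])*-1
P=np.array([.5283,.0134,0])
for z in(0,.01,.02,.03): print(z,proj(b,P-y*.02+[0,0,z]),proj(b,P+y*.02+[0,0,z]))
save(b,"c4.png",(290,160,380,230),6)
E
```

```text
[ 0.5282  0.0133 -0.0067] 0.7945565516611849 [-0.2987 -0.9182  0.2486]
0 [337.1084 209.3943] [331.0212 200.7549]
0.01 [337.2155 207.2586] [331.0915 198.6087]
0.02 [337.3238 205.098 ] [331.1627 196.4377]
0.03 [337.4334 202.9119] [331.2346 194.2416]
```

View pics/c4.png

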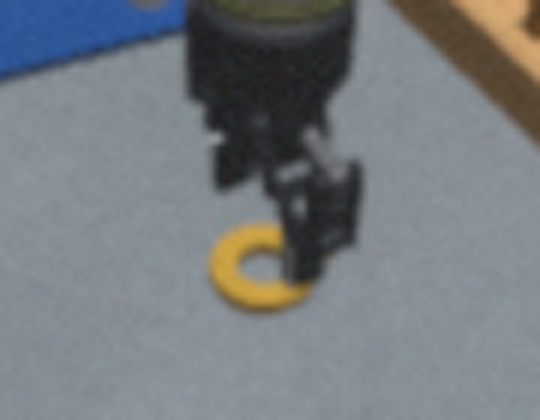

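The near tip at crop (303,285), about pixel (340,207), seems about 20 mm high with the ring visible below it. I feel further down in small steps to check.

Emit:
{"api": "jog_arm", "payload": {
  "translation": [
    [0, 0, -2],
    [0, 0, -3],
    [0, 0, -4],
    [0, 0, -4]
  ],
  "turn": [0, 0, 0, 0]
}}

```text
clock: 5.87
position: [0.528, 0.0133, -0.0109]
ee_rot: [0.112, 0.994, 0.001, 0.001]
ft_force: [-0.1, 0.8, -0.0]
grip_width: 0.797
```

Emit:
{"api": "jog_arm", "payload": {
  "translation": [
    [0, 0, -2],
    [0, 0, -3],
    [0, 0, -4],
    [0, 0, -4]
  ],
  "turn": [0, 0, 0, 0]
}}

```text
clock: 6.2
position: [0.5279, 0.0133, -0.0152]
ee_rot: [0.112, 0.994, 0.001, 0.001]
ft_force: [-0.3, 0.5, 0.8]
grip_width: 0.796
```

Emit:
{"api": "jog_arm", "payload": {
  "translation": [
    [0, 0, -2],
    [0, 0, -4],
    [0, 0, -5],
    [0, 0, -5]
  ],
  "turn": [0, 0, 0, 0]
}}

```text
clock: 6.53
position: [0.5276, 0.0133, -0.0205]
ee_rot: [0.112, 0.994, 0.001, 0.0]
ft_force: [-0.3, -0.5, -0.2]
grip_width: 0.796
```

```bash
python3 - <<'E'
from m import *
b=manip.camera("side")
o=manip.get_obs();print(o["position"],o["grip_width"],o["ft_force"],o["joint_pos"])
f=b["frame"][190:216,322:348]; g=cv2.cvtColor(f,cv2.COLOR_RGB2GRAY); hs=cv2.cvtColor(f,cv2.COLOR_RGB2HSV)
for r in range(26): print(190+r,''.join('#' if g[r,c]<60 else 'y' if hs[r,c,1]>100 and hs[r,c,0]<35 else '.' for c in range(26)))
E
```

```text
[ 0.5277  0.0132 -0.0204] 0.7946476084588012 [-0.3891 -0.1268  0.2677] [-0.4429  0.3735  0.3842  1.9502 -0.1845  0.8505  1.386 ]
190 ....############..........
191 ....######.###............
192 ....#####...#......##.....
193 ....###.....##...####.....
194 ............###########.##
195 .............#############
196 ..............##...#######
197 ...............#...#######
198 .......yyyyyyyy#...#######
199 ......yyyyyyyyy##.########
200 .....yyyyyyyyyy###########
201 ....yyyyyyyyyyy###########
202 ...yyyyyy......########.##
203 ...yyyyy........######.###
204 ...yyyyy.........#######..
205 ...yyyyy.........#####....
206 ...yyyyyy........####.....
207 ....yyyyyyyyyy...####.....
208 .....yyyyyyyyyy..####.....
209 ......yyyyyyyyy..##.......
210 .......yyyyyyyy...........
211 .........yyyyy............
212 ..........................
213 ..........................
214 ..........................
215 ..........................
```

Still no contact. The tip's pixels (339,209) put it about 10 mm above the table, so the fingertip-to-TCP offset is about 28 mm at this opening. Continue feeling down.

Emit:
{"api": "jog_arm", "payload": {
  "translation": [
    [0, 0, -2],
    [0, 0, -4],
    [0, 0, -4],
    [0, 0, -4]
  ],
  "turn": [0, 0, 0, 0]
}}

```text
clock: 6.92
position: [0.5276, 0.0133, -0.0245]
ee_rot: [0.112, 0.994, 0.001, 0.0]
ft_force: [-0.4, 0.1, -0.5]
grip_width: 0.798
```

Emit:
{"api": "jog_arm", "payload": {
  "translation": [
    [0, 0, -1],
    [0, 0, -2],
    [0, 0, -3],
    [0, 0, -3]
  ],
  "turn": [0, 0, 0, 0]
}}

```text
clock: 7.25
position: [0.5274, 0.0132, -0.0277]
ee_rot: [0.112, 0.994, 0.001, 0.0]
ft_force: [-0.7, -0.6, 0.7]
grip_width: 0.797
```

Emit:
{"api": "jog_arm", "payload": {
  "translation": [
    [0, 0, 0],
    [0, 0, 0],
    [0, 0, 0],
    [0, 0, 0],
    [0, 0, 0]
  ],
  "turn": [0, 0, 0, 0, 0],
  "grip": 48,
  "grip_force": 40
}}

```text
clock: 7.67
position: [0.5291, 0.0138, -0.0261]
ee_rot: [0.112, 0.994, 0.001, 0.001]
ft_force: [-2.7, 1.6, 15.2]
grip_width: 0.561
```

```bash
cat > asc.py <<'E'
from m import *
def asc(p,c0,r0,c1,r1):
    f=p["frame"][r0:r1,c0:c1]; g=cv2.cvtColor(f,cv2.COLOR_RGB2GRAY); hs=cv2.cvtColor(f,cv2.COLOR_RGB2HSV)
    for r in range(r1-r0): print(r0+r,''.join('y' if hs[r,c,1]>100 and hs[r,c,0]<35 else 'b' if hs[r,c,1]>100 and 100<hs[r,c,0]<130 else '#' if g[r,c]<60 else 'o' if g[r,c]>140 else '.' for c in range(c1-c0)))
E
python3 - <<'E'
from asc import *
b=manip.camera("side")
o=manip.get_obs();print(o["position"],o["grip_width"],o["grip_width"]*85.4,o["ft_force"])
asc(b,322,190,348,216)
E
```

```text
[ 0.5291  0.0138 -0.0261] 0.5615686293149325 47.95796094349524 [-1.5782  0.7332 15.3285]
190 .......############.......
191 .......############.......
192 ..o...########...##.......
193 .oo...########..####......
194 o.....#############.#.....
195 ooo...############..#.....
196 o.....#####..###...####..#
197 ..o...##yyyyy##....#######
198 .o.o..yyyyyyyy#...########
199 ...oooyyyyyyyy##..########
200 o..ooyyyyyyyyy############
201 ..ooyyyyyyyyy.###########.
202 o.oyyyyyy.....###########.
203 o.oyyyyy.......#########..
204 oooyyyyy...o...######.....
205 oo.yyyyyoo......####.....o
206 oo.yyyyyyooo...#####....o.
207 o...yyyyyyyo...#####....oo
208 oo..yyyyyyyyy..####.....oo
209 .o....yyyyyyyy.###......oo
210 oooo...yyyyyyy.........ooo
211 ooooo....yyyyy.........ooo
212 ooooooo..............o.ooo
213 ooooooo.......o.o...oooo.o
214 oooooooo.ooooo.oo.oooooooo
215 oooooooo..ooooooo.oooooooo
```

A force of 15 N with the opening at 48 mm and the ring unmoved means the tips rest on the ring's top (z≈10). So the true tip offset is about 36 mm. Lift, reopen, go about 9 mm deeper.

Emit:
{"api": "jog_arm", "payload": {
  "translation": [
    [0, 0, 5],
    [0, 0, 5],
    [0, 0, 5],
    [0, 0, 5],
    [0, 0, 5],
    [0, 0, 0],
    [0, 0, -3],
    [0, 0, -5],
    [0, 0, -6],
    [0, 0, -6]
  ],
  "turn": [0, 0, 0, 0, 0, 0, 0, 0, 0, 0],
  "grip": 70
}}

```text
clock: 8.55
position: [0.5288, 0.0136, -0.0325]
ee_rot: [0.112, 0.994, 0.001, 0.001]
ft_force: [-0.1, -0.7, -1.1]
grip_width: 0.817
```

Emit:
{"api": "jog_arm", "payload": {
  "translation": [
    [0, 0, -1],
    [0, 0, -2],
    [0, 0, -2],
    [0, 0, -2]
  ],
  "turn": [0, 0, 0, 0]
}}

```text
clock: 8.88
position: [0.5288, 0.0137, -0.0345]
ee_rot: [0.112, 0.994, 0.001, 0.001]
ft_force: [0.6, -0.4, -0.8]
grip_width: 0.821
```

```bash
python3 - <<'E'
from asc import *
b=manip.camera("side")
o=manip.get_obs();print(o["position"],o["grip_width"],o["grip_width"]*85.4,o["ft_force"])
asc(b,322,190,348,216)
E
```

```text
[ 0.5288  0.0137 -0.0345] 0.8226568064409013 70.25489127005298 [0.0942 0.7173 0.0412]
190 ....##############.......o
191 ....###############.......
192 ....###############.......
193 o...######.#####..........
194 o...#####...##............
195 o...####....#......#......
196 oo..##......##....###.....
197 .o......ooo..###########.#
198 ......oyyyyyy#####.#######
199 ..ooooyyyyyyyy##.yy#######
200 ...ooyyyyyyyyy##yyy#######
201 ..ooyyyyyyyyyy##.yy#######
202 .ooyyyyyy......#.y.#######
203 oo.yyyyy.......###########
204 oooyyyyy.oooo...##########
205 .o.yyyyyoooooo..######..##
206 oo.yyyyyyooooo..######..##
207 oo..yyyyyyyyyyy..######...
208 oo...yyyyyyyyyy..#####....
209 .o....yyyyyyyyy..#####..o.
210 ..oo...yyyyyyyy..####...oo
211 o.ooo....yyyyy...####...oo
212 oooooo...........##....o.o
213 ooooooo....o...........ooo
214 oooo.oooo.ooo.......o...oo
215 oooooooooooo.oooo..ooo..oo
```

Emit:
{"api": "jog_arm", "payload": {
  "translation": [
    [0, 0, 0],
    [0, 0, 0],
    [0, 0, 0],
    [0, 0, 0],
    [0, 0, 0]
  ],
  "turn": [0, 0, 0, 0, 0],
  "grip": 50,
  "grip_force": 40
}}

```text
clock: 9.35
position: [0.5289, 0.0136, -0.0337]
ee_rot: [0.112, 0.994, 0.001, 0.001]
ft_force: [-3.2, -0.5, 10.5]
grip_width: 0.636
```

Emit:
{"api": "jog_arm", "payload": {
  "translation": [
    [0, 0, 1],
    [0, 0, 2],
    [0, 0, 2]
  ],
  "turn": [0, 0, 0]
}}

```text
clock: 9.6
position: [0.5289, 0.0136, -0.0316]
ee_rot: [0.112, 0.994, 0.001, 0.001]
ft_force: [-0.2, 0.1, -1.7]
grip_width: 0.633
```

```bash
python3 - <<'E'
from asc import *
b=manip.camera("side")
o=manip.get_obs();print(o["position"],o["grip_width"],o["grip_width"]*85.4,o["ft_force"])
asc(b,322,190,348,216)
E
```

```text
[ 0.5289  0.0136 -0.0318] 0.6326627804927412 54.0294014540801 [-0.9962 -0.2528 -2.0945]
190 .......###########........
191 .......###########........
192 ..o...###########.........
193 .o...#########............
194 .oo..########......#......
195 oo...#########.######.....
196 .....###yyy##########.....
197 .....#yyyyyy.###...###...#
198 .oo..yyyyyyyy.##yy.#######
199 oo..oyyyyyyyyy#.yyy#######
200 ..ooyyyyyyyyyy#.yy########
201 ...oyyyyyyy...############
202 oooyyyyyy.....############
203 .ooyyyyy......###########.
204 oooyyyyy.ooo..########.##.
205 oo.yyyyyooo....#########..
206 oo..yyyyyyoo....#####.....
207 oo..yyyyyyyyyy..####.....o
208 oo...yyyyyyyyy..####....oo
209 .oo...yyyyyyyy..####...ooo
210 .ooo....yyyyyy..###....ooo
211 .ooooo................oooo
212 oooooo...............ooo..
213 ooooooooo..oo....o.o...ooo
214 oooo..oooooooo.ooooooooooo
215 oooooooo.oooo.ooo.o.oo..oo
```

Gripped: the width stops at 54 mm and about 2 N of weight shows. Lift and carry over the stud.

Emit:
{"api": "jog_arm", "payload": {
  "translation": [
    [0, 0, 15],
    [0, 0, 45],
    [0, 10, 75],
    [-10, 40, 90],
    [-22, 75, 95],
    [-34, 110, 95],
    [-46, 145, 95],
    [-58, 180, 95],
    [-69, 215, 95],
    [-76, 240, 95],
    [-79, 248, 95],
    [-79, 248, 95]
  ],
  "turn": [0, 0, 0, 0, 0, 0, 0, 0, 0, 0, 0, 0]
}}

```text
clock: 10.65
position: [0.4485, 0.2642, 0.0629]
ee_rot: [0.11, 0.994, 0.001, 0.001]
ft_force: [0.5, -0.7, -2.0]
grip_width: 0.627
```

```bash
python3 - <<'E'
from asc import *
a=manip.camera("top");b=manip.camera("side")
o=manip.get_obs();print(o["position"],o["grip_width"]*85.4,o["ft_force"])
A=cv2.resize(a["frame"][155:235,185:285],None,fx=4,fy=4,interpolation=cv2.INTER_CUBIC)
B=cv2.resize(b["frame"][110:190,225:325],None,fx=4,fy=4,interpolation=cv2.INTER_CUBIC)
cv2.imwrite("pics/c5.png",np.hstack([A,B])[:,:,::-1])
for p in(a,b):
  for n in("washer","stud_tip"): print(n,[(np.round(d["at"],1),round(d["confidence"],2)) for d in manip.pinpoint(p,n)])
E
```

```text
[0.4501 0.2606 0.063 ] 53.825947841566474 [-0.0808 -0.1704 -1.8039]
washer [(array([218.1, 198.9]), 0.51), (array([322.8, 103.2]), 0.27)]
stud_tip [(array([219.3, 199.7]), 0.74), (array([405.2, 326. ]), 0.56), (array([320.9, 104. ]), 0.46)]
washer [(array([373.2, 173.2]), 0.47), (array([265.4, 155.9]), 0.42)]
stud_tip [(array([270.6, 342.5]), 0.75), (array([264.5, 158.7]), 0.68), (array([194.7, 177.8]), 0.64)]
```

View pics/c5.png

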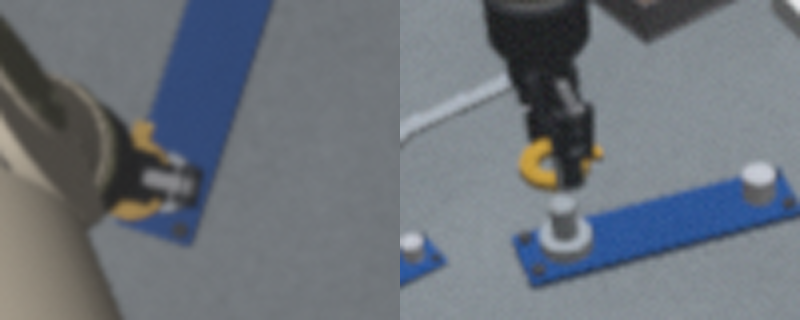

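The pictures show the ring held level above the stud in both views: in the top crop the tongue is at (221,186), in the side crop the ring is at about (263,150) and the stud tip at (266,160). Next I fit rendered models of the washer and fixture to both cameras.

```bash
cat > fit.py <<'E'
from asc import *
from scipy.optimize import minimize
S=8
def hull(cam,P,crop):
    l,t,r,b=crop; q=(np.array([proj(cam,x) for x in P])-[l,t]+.5)*S
    m=np.zeros(((b-t)*S,(r-l)*S),np.float32)
    cv2.fillConvexPoly(m,cv2.convexHull(np.round(q*16).astype(np.int32)),1.,shift=4); return m
def down(m): return cv2.GaussianBlur(cv2.resize(m,None,fx=1/S,fy=1/S,interpolation=cv2.INTER_AREA),(0,0),.6)
def circ(c,r,z,n=40):
    a=np.linspace(0,2*np.pi,n,0);return np.c_[c[0]+r*np.cos(a),c[1]+r*np.sin(a),np.full(n,z)]
def cyl(c,r,z0,z1): return np.r_[circ(c,r,z0),circ(c,r,z1)]
def box(c,a,x0,x1,hw,z0,z1):
    u=np.array([np.cos(a),np.sin(a)]);v=np.array([-u[1],u[0]])
    return np.array([[*(np.array(c)+u*x+v*y),z] for x in(x0,x1) for y in(-hw,hw) for z in(z0,z1)])
def fixture(cam,p,crop):
    x,y,a=p;c=(x,y);r=np.array([x+.17*np.cos(a),y+.17*np.sin(a)])
    m=hull(cam,box(c,a,-.04,.2,.03,0,.01),crop)
    for g in(cyl(c,.022,.01,.025),cyl(c,.011,.025,.06),cyl(r,.014,.01,.035)): m*=1-hull(cam,g,crop)
    return down(m)
def washer(cam,p,crop):
    x,y,z,a=p;c=(x,y)
    m=hull(cam,cyl(c,.028,z,z+.01),crop)*(1-hull(cam,circ(c,.0135,z),crop)*hull(cam,circ(c,.0135,z+.01),crop))
    m=np.maximum(m,hull(cam,box(c,a,.025,.039,.006,z,z+.006),crop)); return down(m)
def fit(model,items,p0,scale):
    def cost(q):
        p=p0+q*scale;e=0
        for cam,crop,I,W in items:
            M=model(cam,p,crop);w=W.ravel();A=np.c_[M.ravel(),np.ones(M.size)]
            A_=A*w[:,None];s=np.linalg.lstsq(A_,I.ravel()*w,rcond=None)[0]
            e+=(((A@s-I.ravel())*w)**2).sum()/max(s[0],1e-3)**2
        return e
    r=minimize(cost,np.zeros(len(p0)),method="Nelder-Mead",options=dict(initial_simplex=np.r_[[np.zeros(len(p0))],np.eye(len(p0))],xatol=.02,fatol=1e-3,maxiter=250))
    return p0+r.x*scale,r.fun
def crop(I,c): l,t,r,b=c; return I[t:b,l:r].astype(np.float32)
def chan(f,k):
    f=f.astype(np.float32); return f[...,2]-f[...,0] if k=="blue" else f[...,0]-f[...,2]
E
cat > run1.py <<'E'
from fit import *
a=manip.camera("top");b=manip.camera("side")
o=manip.get_obs();print(o["position"])
T0=cv2.imread("pics/t0.png")[:,:,::-1];S0=cv2.imread("pics/s0.png")[:,:,::-1]
ct,cs=(205,125,270,225),(245,140,335,190)
it=(a,ct,crop(chan(T0,"blue"),ct),np.ones((100,65)));is_=(b,cs,crop(chan(S0,"blue"),cs),np.ones((50,90)))
p0=np.array([.45,.262,-.319]);sc=np.array([.004,.004,.02])
for n,i in(("both",[it,is_]),("top",[it]),("side",[is_])): print("fixture",n,*fit(fixture,i,p0,sc))
def item(p,c,extra=None):
    f=p["frame"];g=cv2.cvtColor(f,cv2.COLOR_RGB2GRAY);d=cv2.dilate((g<70).astype(np.uint8),np.ones((3,3)))
    l,t,r,bb=c;W=1-d[t:bb,l:r].astype(np.float32)
    if extra: extra(W)
    return (p,c,crop(chan(f,"y"),c),W)
def e(W): W[:,:9]=0; W[:14,:4]=0
import sys
z=o["position"][2]+.0336
wt=item(a,(205,180,240,216),e);ws=item(b,(248,132,280,168))
p0=np.array([o["position"][0],o["position"][1],z,-.22]);sc=np.array([.004,.004,.004,.1])
for n,i in(("both",[wt,ws]),("side",[ws])): print("washer",n,*fit(washer,i,p0,sc))
E
python3 run1.py
```

```text
[0.4503 0.2607 0.0633]
fixture both [ 0.4504  0.2637 -0.3175] 152.69404392530095
fixture top [ 0.451   0.2629 -0.3196] 66.73894503136562
fixture side [ 0.4495  0.2656 -0.3137] 69.3704045648574
washer both [ 0.4494  0.2617  0.0975 -0.2425] 62.50418812002121
washer side [ 0.4495  0.2638  0.096  -0.1519] 23.764745656697407
```

Emit:
{"api": "jog_arm", "payload": {
  "translation": [
    [1, 2, -10],
    [1, 2, -22],
    [1, 2, -30],
    [1, 2, -33],
    [1, 2, -33],
    [1, 2, -33]
  ],
  "turn": [0, 0, 0, 0, 0, 0]
}}

```text
clock: 11.55
position: [0.4514, 0.2626, 0.0302]
ee_rot: [0.113, 0.994, 0.001, 0.001]
ft_force: [-0.5, 0.4, -1.7]
grip_width: 0.624
```

```bash
sed -e 's/,180,240,216/,183,240,219/' -e 's/248,132,280,168/248,138,280,174/' run1.py > run2.py; python3 run2.py; python3 - <<'E'
from asc import *
b=manip.camera("side");asc(b,248,142,282,178)
print(proj(b,[.4504,.2637,.06]))
save(b,"c6.png",(235,130,295,180),10)
E
```

```text
[0.4516 0.2629 0.0307]
fixture both [ 0.4504  0.2637 -0.3175] 152.69404392530095
fixture top [ 0.451   0.2629 -0.3196] 66.73894503136562
fixture side [ 0.4495  0.2656 -0.3137] 69.3704045648574
washer both [ 0.4515  0.2681  0.0621 -0.358 ] 106.76827464013869
washer side [ 0.451   0.2669  0.0625 -0.1814] 38.93911914864261
142 ..o......#########.............o..
143 ...o.o.....########...............
144 .....oo....########...............
145 .....o.....######.................
146 ..o.o......#####..#.....##........
147 ...o.o.....##########..###.......o
148 o.o.....o..###############........
149 ..oo.ooo...###############......oo
150 ...ooooo...###############.....o..
151 ....o..o...##.y.##########........
152 o.oo........yyyy##########........
153 oooooo..oo.yyyyyy#########..o.....
154 o.ooooo..oyyyyyyy#########yyo.....
155 .o.ooo.ooyyyyyyy######..##yy.....o
156 oooooooooyyyyyy..#########.y.....o
157 o.oooooooyyyy.....######yy........
158 ooooooo.oyyyy..o..#####.y....o.o..
159 .oooooo..yyyyooo...####.y..o....o.
160 oooooo.o.yyyyyyyo..#####..........
161 oooooooo..yyyyyyy..#####..........
162 ooooo..o...yyyyyy..#####.......bbb
163 ooooooooo...yyyyy..####....bbbbbbb
164 ooooooooo......yy......bbbbbbbbbbb
165 oo.ooooooo.ooo........o.bbbbbbbbbb
166 ooooooooo...ooo.......oo.bbbbbbbbb
167 oooooo......ooo.......ooobbbbbbbbb
168 oooo......b.ooo.......ooobbbbbbbbb
169 oooo.bb...bbooo......ooo.bbbbbbbbb
170 oooo.bbb.bbb.oooo..ooooo.bbbbbbbbb
171 ooo...bbbbbb.oooooooooo..bbbbbbbbb
172 ooooo.bbbbbbb..oooooo....bbbbbbbbb
173 oooo..bbbbbbb...........bbbbbbbbbb
174 ooooo..bbbbbbb.........bbbbbbbbbbb
175 ooooo..bbbbbbbbb.....bbbbbbbbbbbb.
176 oooooo..bbb..bbbbbbbbbbbbbbbbb....
177 oooooo..bb...bbbbbbbbbbbbb........
[265.3239 159.4259]
```

View pics/c6.png

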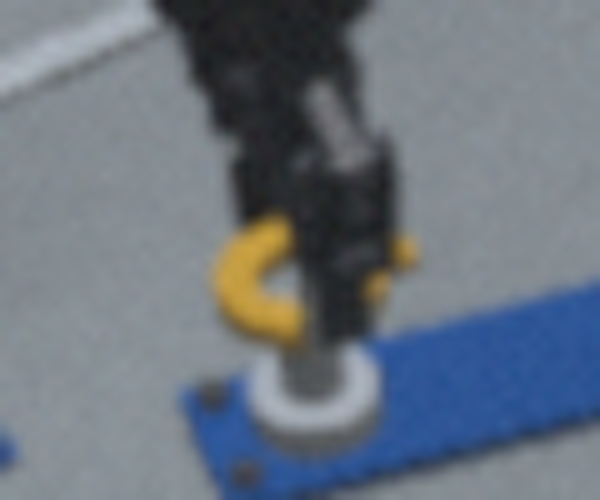

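```bash
sed -i 's/else f\[...,0\]-f\[...,2\]/else np.clip(f[...,0]-f[...,2]-12,0,None)/' fit.py; sed -i '/fixture/d' run2.py; sed -i 's/("side",\[ws\])/("side",[ws]),("top",[wt])/' run2.py; python3 run2.py; python3 -c "
from asc import *
a=manip.camera('top');asc(a,205,180,245,220)"
```

```text
[0.4516 0.2629 0.0307]
washer both [ 0.4523  0.2732  0.06   -0.5009] 55.926646972892286
washer side [ 0.4503  0.2665  0.0644 -0.1902] 11.36093715292889
washer top [ 0.4512  0.2741  0.0709 -0.6234] 37.22502207456081
180 ...................bbbbbbbbbbbbbbbbbbbb.
181 ...................bbbbbbbbbbbbbbbbbbbb.
182 ..................bbbbbbbbbbbbbbbbbbbbb.
183 ##................bbbbbbbbbbbbbbbbbbbb..
184 ##................bbbbbbbbbbbbbbbbbbbb..
185 ##...........#........bbbbbbbbbbbbbbbb..
186 ###..........##........bbbbbbbbbbbbbb...
187 ##...........###..yyy..bbbbbbbbbbbbbb...
188 .............###.yyyy..bbbbbbbbbbbbbb...
189 ..............##.yyyy..bbbbbbbbbbbbb....
190 ..............###yyyy..bbbbbbbbbbbbb....
191 ..............###.yyyy..bbbbbbbbbbbb....
192 ..............####.yyy...bbbbbbbbbb.....
193 ..............######......bbbbbbbbb.....
194 ..............#########...bbbbbbbbb.....
195 ..............##########...bbbbbbb......
196 ..............#############.....bb......
197 .............#######............#.......
198 .............######.............##......
199 .............######.......
[... 214 characters left out ...]
...###..........#........
205 ..........###.yyyyy..yy.......#.........
206 ..........##.yyyyyyyyyy....bb...........
207 ............yyyyyyyyy.....bbbb..........
208 .............y.yyy.....bbbbbbb..........
209 ....................bbbbbbbbbb..........
210 .............bbbbbbbbbbbbbbbb...........
211 .............bbbbbbbbbb....bb...........
212 ................bbbbbbb....bb...........
213 ...................bbbb....b............
214 ......................bb..bb............
215 .........................bb.............
216 ........................................
217 ........................................
218 ........................................
219 ........................................
```

```bash
cat > run3.py <<'E'
import re
src=open('run2.py').read().split("for n,i in")[0].replace("W[:,:9]=0; W[:14,:4]=0","W[:,:12]=0")
exec(src)
import fit as F
for yaw in(-.18,-.25):
  for n,i in(("both",[wt,ws]),("side",[ws]),("top",[wt])):
    w=lambda cam,p,c:washer(cam,[p[0],p[1],z,yaw],c)
    print(yaw,n,*fit(w,i,p0[:2],sc[:2]))
E
python3 run3.py
```

```text
[0.4514 0.2628 0.0305]
-0.18 both [0.451  0.2661] 41.73513753683889
-0.18 side [0.4501 0.2658] 11.775112890374622
-0.18 top [0.4514 0.2662] 29.22869962272354
-0.25 both [0.451  0.2665] 35.98501285920944
-0.25 side [0.4503 0.2665] 11.84860264377073
-0.25 top [0.4514 0.2668] 23.519767495806185
```

Emit:
{"api": "jog_arm", "payload": {
  "translation": [
    [-0.5, -1.3, 0],
    [-0.5, -1.3, -2],
    [-0.5, -1.3, -4],
    [-0.5, -1.3, -6],
    [-0.5, -1.3, -7],
    [-0.5, -1.3, -7]
  ],
  "turn": [0, 0, 0, 0, 0, 0]
}}

```text
clock: 12.45
position: [0.4507, 0.2613, 0.0231]
ee_rot: [0.113, 0.994, 0.001, 0.001]
ft_force: [0.3, -0.5, -2.6]
grip_width: 0.632
```

Emit:
{"api": "jog_arm", "payload": {
  "translation": [
    [0, 0, -2],
    [0, 0, -4],
    [0, 0, -6],
    [0, 0, -6]
  ],
  "turn": [0, 0, 0, 0]
}}

```text
clock: 12.78
position: [0.4504, 0.2611, 0.0166]
ee_rot: [0.113, 0.994, 0.001, 0.001]
ft_force: [-0.2, -0.0, -1.8]
grip_width: 0.634
```

Emit:
{"api": "jog_arm", "payload": {
  "translation": [
    [0, 0, -2],
    [0, 0, -4],
    [0, 0, -6],
    [0, 0, -6]
  ],
  "turn": [0, 0, 0, 0]
}}

```text
clock: 13.12
position: [0.4502, 0.261, 0.0101]
ee_rot: [0.113, 0.994, 0.001, 0.001]
ft_force: [0.3, -0.2, -2.0]
grip_width: 0.627
```

```bash
python3 - <<'E'
from asc import *
a=manip.camera("top");b=manip.camera("side");print(manip.get_obs()["position"],manip.get_obs()["ft_force"])
A=cv2.resize(a["frame"][175:225,200:250],None,fx=8,fy=8,interpolation=cv2.INTER_CUBIC)
B=cv2.resize(b["frame"][137:187,240:290],None,fx=8,fy=8,interpolation=cv2.INTER_CUBIC)
cv2.imwrite("pics/c7.png",np.hstack([A,B])[:,:,::-1])
E
```

```text
[0.4504 0.2611 0.0105] [ 0.8327  0.3877 -3.1068]
```

View pics/c7.png

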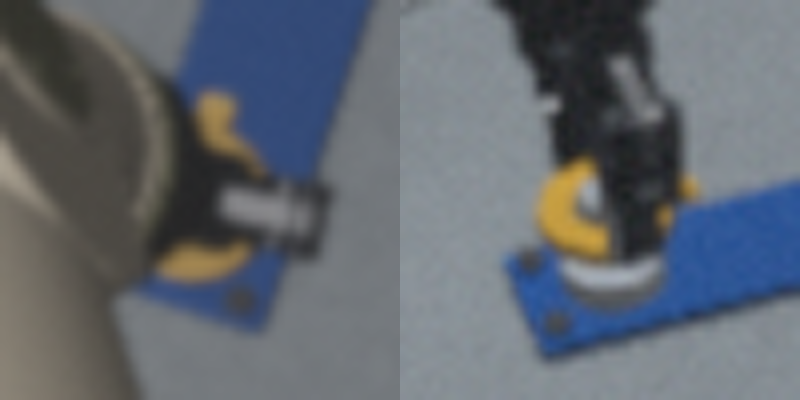

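The ring is threaded on the stud: the stud tip shows inside the bore at side-crop (590,195), with no side force. Lower the remaining 18 mm or so, slowly at the end.

Emit:
{"api": "jog_arm", "payload": {
  "translation": [
    [0, 0, -3],
    [0, 0, -6],
    [0, 0, -9],
    [0, 0, -12],
    [0, 0, -14],
    [0, 0, -15],
    [0, 0, -15]
  ],
  "turn": [0, 0, 0, 0, 0, 0, 0]
}}

```text
clock: 13.8
position: [0.4502, 0.261, -0.0048]
ee_rot: [0.113, 0.994, 0.001, 0.001]
ft_force: [0.3, 0.4, -1.9]
grip_width: 0.632
```

Emit:
{"api": "jog_arm", "payload": {
  "translation": [
    [0, 0, -1],
    [0, 0, -2],
    [0, 0, -3],
    [0, 0, -3]
  ],
  "turn": [0, 0, 0, 0]
}}

```text
clock: 14.13
position: [0.4501, 0.2609, -0.008]
ee_rot: [0.113, 0.994, 0.001, 0.001]
ft_force: [-0.2, -0.2, -2.1]
grip_width: 0.633
```

Emit:
{"api": "jog_arm", "payload": {
  "translation": [
    [0, 0, -1],
    [0, 0, -1.5],
    [0, 0, -1.5]
  ],
  "turn": [0, 0, 0]
}}

```text
clock: 14.38
position: [0.4503, 0.2611, -0.0086]
ee_rot: [0.113, 0.994, 0.001, 0.001]
ft_force: [-3.7, -1.7, 10.4]
grip_width: 0.63
```

Emit:
{"api": "jog_arm", "payload": {
  "translation": [
    [0, 0, -1],
    [0, 0, -1.5],
    [0, 0, -1.5]
  ],
  "turn": [0, 0, 0]
}}

```text
clock: 14.63
position: [0.4503, 0.2611, -0.0087]
ee_rot: [0.113, 0.994, 0.001, 0.0]
ft_force: [-7.6, -4.7, 18.8]
grip_width: 0.629
```

Firm contact at the predicted height (TCP -8.5 mm). Relieve the push, then open.

Emit:
{"api": "jog_arm", "payload": {
  "translation": [
    [0, 0, 0.5],
    [0, 0, 1]
  ],
  "turn": [0, 0]
}}

```text
clock: 14.8
position: [0.4506, 0.2613, -0.0074]
ee_rot: [0.113, 0.994, 0.001, 0.001]
ft_force: [0.1, -0.0, -2.1]
grip_width: 0.629
```

Emit:
{"api": "jog_arm", "payload": {
  "translation": [
    [0, 0, 0],
    [0, 0, 0],
    [0, 0, 0],
    [0, 0, 0],
    [0, 0, 0],
    [0, 0, 0]
  ],
  "turn": [0, 0, 0, 0, 0, 0],
  "grip": 72
}}

```text
clock: 15.3
position: [0.4505, 0.2613, -0.0074]
ee_rot: [0.113, 0.994, 0.001, 0.001]
ft_force: [0.7, -0.1, 0.8]
grip_width: 0.837
```

Emit:
{"api": "jog_arm", "payload": {
  "translation": [
    [0, 0, 5],
    [0, 0, 15],
    [0, 0, 35],
    [0, 0, 65],
    [0, 0, 100],
    [5, -20, 120],
    [11, -55, 120],
    [16, -90, 120],
    [21, -125, 120],
    [26, -160, 120],
    [31, -195, 120],
    [36, -230, 120]
  ],
  "turn": [0, 0, 0, 0, 0, 0, 0, 0, 0, 0, 0, 0]
}}

```text
clock: 16.3
position: [0.4867, 0.0296, 0.1138]
ee_rot: [0.113, 0.994, 0.002, 0.001]
ft_force: [1.3, 0.6, -0.5]
grip_width: 0.848
```

```bash
cat > lev.py <<'E'
from fit import *
a=manip.camera("top");b=manip.camera("side");print(manip.get_obs()["position"])
ct,cs=(370,120,415,215),(350,215,440,285)
T0=cv2.imread("pics/t0.png")[:,:,::-1];S0=cv2.imread("pics/s0.png")[:,:,::-1]
def lever(cam,p,c):
    x,y,t=p;u=np.array([np.cos(t),np.sin(t)]);C=np.array([x,y])
    m=hull(cam,cyl(C,.025,0,.036),c)*(1-hull(cam,circ(C,.013,0),c)*hull(cam,circ(C,.013,.036),c))
    m=np.maximum(m,hull(cam,box(C,t,.02,.165,.008,.014,.03),c))
    return down(np.maximum(m,hull(cam,cyl(C+.17*u,.012,0,.032),c)))
def item(f,p,c):
    g=cv2.cvtColor(f,cv2.COLOR_RGB2GRAY).astype(np.float32);hs=cv2.cvtColor(f,cv2.COLOR_RGB2HSV)
    bad=((g>135)|(hs[...,1]>70)).astype(np.uint8);bad=cv2.dilate(bad,np.ones((3,3)))
    return (p,c,crop(-g,c),1-crop(bad,c))
I=[item(T0,a,ct),item(S0,b,cs)]
for n,i in(("both",I),("top",I[:1]),("side",I[1:])):
    p,e=fit(lever,i,np.array([.469,-.204,-.245]),np.array([.004,.004,.02]));print("lever",n,p,e,"bal",p[:2]+.055*np.array([np.cos(p[2]),np.sin(p[2])]))
print(item(S0,b,cs)[3].mean())
A=cv2.resize(a["frame"][175:225,200:250],None,fx=8,fy=8,interpolation=cv2.INTER_CUBIC)
B=cv2.resize(b["frame"][137:187,240:290],None,fx=8,fy=8,interpolation=cv2.INTER_CUBIC)
cv2.imwrite("pics/c8.png",np.hstack([A,B])[:,:,::-1])
p=np.array([.4504,.2637,.025,-.24])
for n,cam,c in(("top",a,(205,180,245,220)),("side",b,(248,145,285,182))):
    it=(cam,c,crop(chan(cam["frame"],"y"),c),np.ones((c[3]-c[1],c[2]-c[0])));print("washer",n,*fit(washer,[it],p,np.array([.003,.003,.003,.1])))
E
python3 lev.py
```

```text
[0.4872 0.0251 0.1139]
lever both [ 0.4694 -0.2094 -0.1623] 44.166005732048475 bal [ 0.5237 -0.2183]
lever top [ 0.4701 -0.2093 -0.1632] 12.044600202485356 bal [ 0.5244 -0.2183]
lever side [ 0.467  -0.2111 -0.1505] 25.48839432684031 bal [ 0.5214 -0.2193]
0.28190476
washer top [ 0.4501  0.2613  0.0259 -0.2373] 42.16392825285704
washer side [ 0.5082  0.3691 -0.0894 -0.2102] 40.306682651425504
```

View pics/c8.png

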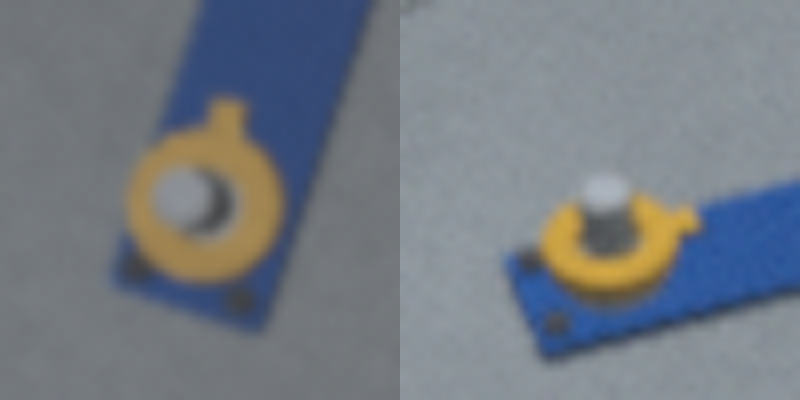

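The washer lies flat on its shoulder, released, with the stud through the bore at top-crop (190,198) and side-crop (605,195). The lever balance point is about (523,-219) mm and its yaw is about -9.3°, so turn +3.7°. Approach with the jaws at 50 mm.

Emit:
{"api": "jog_arm", "payload": {
  "translation": [
    [5, -35, 0],
    [10, -70, 0],
    [15, -105, 0],
    [20, -140, 0],
    [25, -175, 0],
    [30, -210, -10],
    [36, -244, -30],
    [36, -244, -60],
    [36, -244, -85],
    [36, -244, -85]
  ],
  "turn": [0, 1, 2, 3, 3.7, 3.7, 3.7, 3.7, 3.7, 3.7],
  "grip": 50
}}

```text
clock: 17.23
position: [0.5205, -0.2178, 0.025]
ee_rot: [0.085, 0.996, 0.001, -0.002]
ft_force: [-0.4, 0.9, -0.4]
grip_width: 0.584
```

```bash
python3 - <<'E'
from asc import *
a=manip.camera("top");b=manip.camera("side");o=manip.get_obs();print(o["position"],o["ee_rot"],o["grip_width"]*85.4)
A=cv2.resize(a["frame"][125:215,355:435],None,fx=5,fy=5,interpolation=cv2.INTER_CUBIC)
B=cv2.resize(b["frame"][205:295,350:430],None,fx=5,fy=5,interpolation=cv2.INTER_CUBIC)
cv2.imwrite("pics/c9.png",np.hstack([A,B])[:,:,::-1])
E
```

```text
[ 0.5232 -0.2183  0.0294] [0.0846 0.9964 0.001  0.0009] 49.976609671040585
```

View pics/c9.png

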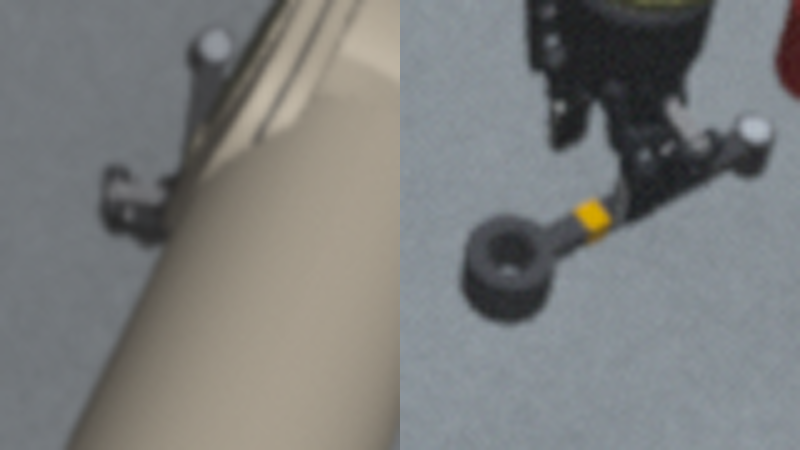

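The side crop shows the near finger at (640,200) above and beyond the band at (595,218), as expected from a height of about 60 mm. The boss is at (507,265) and the foot at (755,135). Descend, feeling at the end.

Emit:
{"api": "jog_arm", "payload": {
  "translation": [
    [0, -0.5, -15],
    [0, -0.5, -30],
    [0, -0.5, -42],
    [0, -0.5, -50],
    [0, -0.5, -54],
    [0, -0.5, -54]
  ],
  "turn": [0, 0, 0, 0, 0, 0]
}}

```text
clock: 17.83
position: [0.5232, -0.2186, -0.0246]
ee_rot: [0.084, 0.996, 0.001, 0.001]
ft_force: [-0.5, 0.6, 0.1]
grip_width: 0.586
```

```bash
python3 - <<'E'
from asc import *
b=manip.camera("side");o=manip.get_obs();print(o["position"],o["ft_force"])
u=np.array([np.cos(-.162),np.sin(-.162),0]);v=np.array([-u[1],u[0],0]);P=np.array([*o["position"][:2],0])
for z in(0,.01,.02):print(z,proj(b,P-v*.029+[0,0,z]))
f=b["frame"][235:275,375:415]; g=cv2.cvtColor(f,cv2.COLOR_RGB2GRAY); hs=cv2.cvtColor(f,cv2.COLOR_RGB2HSV)
for r in range(40): print(235+r,''.join('y' if hs[r,c,1]>100 and hs[r,c,0]<35 else '#' if g[r,c]<45 else '+' if g[r,c]<85 else '.' for c in range(40)))
E
```

```text
[ 0.5235 -0.2188 -0.0241] [-0.0831  0.217   0.7147]
0 [393.1605 261.0094]
0.01 [393.6414 258.9751]
0.02 [394.1285 256.9144]
235 ...+##########++++####+#####+......+++++
236 ...+++######+#++++########+++....+++++++
237 ......+++#+++###+########+..++.+++++++++
238 ......+###+..+##########++...+++++++++++
239 ...++++###+...+#########+.....+++++++++.
240 ...+++####+...+#########++.....+++++++..
241 ...++####+....+##+#######+.....+++++....
242 ...++####+....+######+##+++.....+++.....
243 ...++####+....+###+++++++#++.....++.....
244 ....+#+++......+##++++++#+#+.....++.....
245 ....+++.....yyyy###+++###++++.....++....
246 ...........yyyyy+##+#+###+++++....++....
247 ..........yyyyyyy##+####+++++++..+++....
248 ..........yyyyyyy####+++#++#+++++++.....
249 .......+++.yyyyyy+##++++####+##++++.....
250 ++....+++++.yyyyy+##++++########++......
251 +++++++++++++yyyy###+++########++.......
252 +++++++++++++yyy++#############+........
253 +++++++++++++...+++###########++........
254 #+++++++++......+++#########+++.........
255 #++++++++.......+++########+............
256 +++++++.........+++######++.............
257 +++++...........+++####++...............
258 +++++..........++++##++.................
259 +++++...........+++#++..................
260 +++++.............++....................
261 +++++...................................
262 +++++...................................
263 +++++...................................
264 ++++....................................
265 ++++....................................
266 +++.....................................
267 ++......................................
268 +.......................................
269 ........................................
270 ........................................
271 ........................................
272 ........................................
273 ........................................
274 ........................................
```

The near tip at (393,259) matches the predicted z≈10 mm and its xy position, with the band beside it at (389,248). Close.

Emit:
{"api": "jog_arm", "payload": {
  "translation": [
    [0, 0, 0],
    [0, 0, 0],
    [0, 0, 0],
    [0, 0, 0],
    [0, 0, 0],
    [0, 0, 0],
    [0, 0, 0],
    [0, 0, 0]
  ],
  "turn": [0, 0, 0, 0, 0, 0, 0, 0],
  "grip": 5,
  "grip_force": 80
}}

```text
clock: 18.55
position: [0.524, -0.2187, -0.0232]
ee_rot: [0.084, 0.996, 0.001, 0.001]
ft_force: [-3.0, 2.2, 7.0]
grip_width: 0.17
```

Emit:
{"api": "jog_arm", "payload": {
  "translation": [
    [0, 0, 5],
    [0, 0, 15],
    [0, 0, 30],
    [0, 0, 50],
    [0, 0, 75],
    [0, 0, 100],
    [0, 0, 125],
    [0, 0, 130],
    [0, 0, 130],
    [0, 0, 130]
  ],
  "turn": [0, 0, 0, 0, 0, 0, 0, 0, 0, 0]
}}

```text
clock: 19.38
position: [0.5233, -0.2183, 0.1058]
ee_rot: [0.084, 0.996, 0.001, 0.001]
ft_force: [0.8, 0.7, -8.0]
grip_width: 0.168
```

```bash
python3 - <<'E'
from asc import *
a=manip.camera("top");b=manip.camera("side");o=manip.get_obs();print(o["position"],o["ee_rot"],o["ft_force"],o["torque"],o["grip_width"])
for n in("lever","lever_foot","lever_balance"):
    for c,p in(("t",a),("s",b)):print(n,c,[(np.round(d["at"],1),round(d["confidence"],2)) for d in manip.pinpoint(p,n)][:3])
E
```

```text
[ 0.5228 -0.2182  0.1049] [ 0.0842  0.9964  0.0014 -0.0001] [-0.7196 -0.3863 -7.9464] [-0.0025  0.081   0.0053] 0.16510432049611007
lever t [(array([396.8, 187.4]), 0.49), (array([388.3, 106.2]), 0.29)]
lever s [(array([373.5, 231.4]), 0.67), (array([267.6, 175.6]), 0.6)]
lever_foot t [(array([404. , 124.9]), 0.6)]
lever_foot s [(array([426.7, 209.1]), 0.7)]
lever_balance t [(array([306.3,  99.1]), 0.49)]
lever_balance s [(array([394.2, 220.8]), 0.57)]
```

Lifted: about 8 N of weight, nearly no moment, and 14.5 mm opening as expected. The grip is 55 mm from the bore by calculation. Carry to TCP (503,246) with a turn of -9°.

Emit:
{"api": "jog_arm", "payload": {
  "translation": [
    [0, 8, 0],
    [-1, 25, 0],
    [-2, 50, 0],
    [-3, 80, 0],
    [-5, 110, 0],
    [-6, 140, 0],
    [-8, 170, 0],
    [-9, 200, 0],
    [-10, 230, 0],
    [-12, 260, 0],
    [-13, 285, 0],
    [-14, 305, 0]
  ],
  "turn": [0, 0, -1, -2, -3, -4, -5, -6, -7, -8, -8.5, -9]
}}

```text
clock: 20.78
position: [0.5091, 0.0895, 0.1063]
ee_rot: [0.161, 0.987, 0.001, 0.001]
ft_force: [0.9, -0.2, -7.7]
grip_width: 0.165
```

Emit:
{"api": "jog_arm", "payload": {
  "translation": [
    [-1, 10, 0],
    [-2, 30, 0],
    [-3, 55, 0],
    [-4, 85, 0],
    [-5, 110, 0],
    [-6, 130, 0],
    [-6, 140, 0],
    [-6, 145, 0],
    [-6, 148, 0],
    [-6, 148, 0]
  ],
  "turn": [0, 0, 0, 0, 0, 0, 0, 0, 0, 0]
}}

```text
clock: 21.62
position: [0.5032, 0.2367, 0.1062]
ee_rot: [0.162, 0.987, 0.001, 0.001]
ft_force: [0.3, -0.5, -7.9]
grip_width: 0.165
```

```bash
cat > lv2.py <<'E'
from fit import *
a=manip.camera("top");b=manip.camera("side");o=manip.get_obs();print(o["position"],o["ee_rot"],o["ft_force"],o["torque"],o["grip_width"])
q=o["ee_rot"];th=2*np.arctan2(q[1],q[0])-np.pi/2-np.pi/2
u=np.array([np.cos(th),np.sin(th)]);L=o["position"][:2]-.0554*u;z=o["position"][2]+.0232
print("FK lever",L,"yaw",th,"z",z,"foot",L+.17*u)
for n in("lever","lever_foot","lever_balance"):
    pr=[]
    for c,p in(("t",a),("s",b)):
        d=manip.pinpoint(p,n); X=np.array([*L,z])+ {"lever":[0,0,0],"lever_foot":[*(.17*u),0],"lever_balance":[*(.055*u),.022]}[n]
        print(n,c,"pred",proj(p,X),[(np.round(e["at"],1),round(e["confidence"],2)) for e in d][:4])
E
python3 lv2.py
```

```text
[0.5034 0.236  0.1063] [0.1622 0.9867 0.0012 0.0011] [ 0.3805 -0.1869 -8.0166] [-0.0564  0.0251  0.0087] 0.16596094989145646
FK lever [0.4509 0.2537] yaw -0.3259304505482943 z 0.1294935834988329 foot [0.6119 0.1993]
lever t pred [218.1766 197.0668] [(array([222.2, 198.8]), 0.62)]
lever s pred [265.1641 144.3469] [(array([265.5, 145.6]), 0.69)]
lever_foot t pred [239.1315 135.8559] [(array([239.5, 138.4]), 0.82)]
lever_foot s pred [316.6337 131.8313] [(array([315.2, 133.7]), 0.97)]
lever_balance t pred [222.7818 176.0332] [(array([223.5, 175.6]), 0.79)]
lever_balance s pred [281.6963 134.6695] [(array([284.5, 136.3]), 0.81), (array([263.9, 157.8]), 0.71)]
```

Emit:
{"api": "jog_arm", "payload": {
  "translation": [
    [0, 5, -4],
    [0, 10, -12],
    [0, 10, -20],
    [0, 10, -28],
    [0, 10, -34],
    [0, 10, -37],
    [0, 10, -38],
    [0, 10, -38]
  ],
  "turn": [0.5, 0.5, 0.5, 0.5, 0.5, 0.5, 0.5, 0.5]
}}

```text
clock: 22.68
position: [0.5031, 0.2469, 0.0681]
ee_rot: [0.158, 0.988, 0.001, 0.001]
ft_force: [0.0, -0.3, -6.9]
grip_width: 0.165
```

```bash
python3 lv2.py; python3 - <<'E'
from asc import *
a=manip.camera("top");b=manip.camera("side")
A=cv2.resize(a["frame"][120:220,195:275],None,fx=5,fy=5,interpolation=cv2.INTER_CUBIC)
B=cv2.resize(b["frame"][100:200,240:320],None,fx=5,fy=5,interpolation=cv2.INTER_CUBIC)
cv2.imwrite("pics/c10.png",np.hstack([A,B])[:,:,::-1])
E
```

```text
[0.5034 0.2471 0.0687] [0.1575 0.9875 0.0017 0.0013] [ 0.4627  0.2518 -8.5222] [-0.0528  0.0045 -0.0327] 0.16923034226511025
FK lever [0.4508 0.2643] yaw -0.3162462314803287 z 0.09188117049443392 foot [0.6123 0.2115]
lever t pred [218.0933 198.2353] [(array([219. , 199.1]), 0.6)]
lever s pred [264.3443 151.8042] [(array([262.5, 151.5]), 0.56)]
lever_foot t pred [237.7092 139.083 ] [(array([237.8, 143. ]), 0.84)]
lever_foot s pred [314.3994 139.0722] [(array([314.6, 143.9]), 0.73)]
lever_balance t pred [222.334  177.9574] [(array([220.1, 178.6]), 0.6)]
lever_balance s pred [280.4052 142.2883] [(array([280.3, 144.5]), 0.89), (array([312.9, 143.8]), 0.33)]
```

View pics/c10.png

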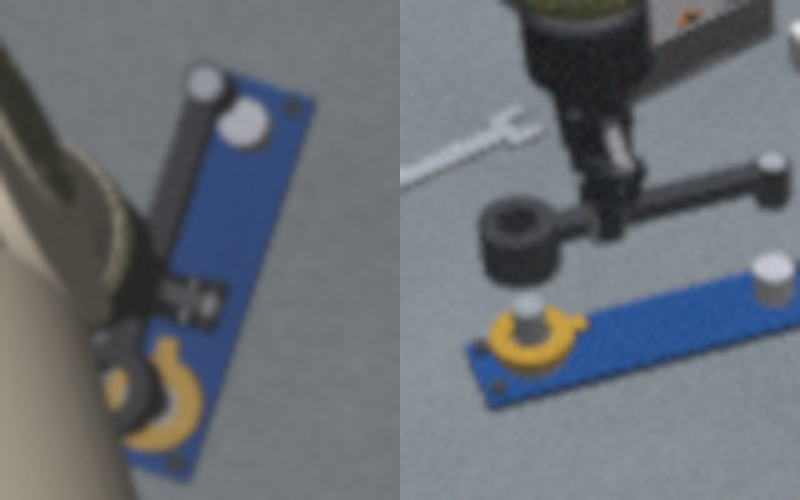

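```bash
python3 - <<'E'
from asc import *
a=manip.camera("top");b=manip.camera("side")
for p,c in((a,(225,125,250,150)),(b,(305,122,325,145))):
    l,t,r,bb=c;g=cv2.cvtColor(p["frame"],cv2.COLOR_RGB2GRAY)[t:bb,l:r]
    for row in range(bb-t): print(t+row,' '.join(f"{v//10:2d}" for v in g[row]))
ft=tri([ray(a,(235.8,136.2)),ray(b,(314,131.6))]);bs=tri([ray(a,(218.6,194.6)),ray(b,(262.6,142.6))])
print("foot top",ft,"boss top",bs)
F=np.array([.6123,.2115,.0919+.032]);B=np.array([.4508,.2643,.0919+.036])
for p in(a,b): print("pred foot top",proj(p,F),"boss top",proj(p,B), "dz5mm",proj(p,F-[0,0,.005]))
for u,v,n in(((235.8,136.2),(314,131.6),'foot'),((218.6,194.6),(262.6,142.6),'boss')):
    print(n,at_z(a,u,.124),at_z(b,v,.124))
E
```

```text
125 11 11 11 12 12 12 11 11 11 11 11 11 11 11 11 11 11 11 11 11 11 11 11 12 12
126 11 11 12 12 12 12 11 11 11 11 11 11 11 11 11 11 11 11 11 11 11 11 12 12 11
127 11 12 12 12 12 12 11 11 11 11 11 11 11 11 11 11 11 11 11 11 11 12 12 11 11
128 12 12 11 12 12 12 12 12 11 11 11 11 11 11 12 11 11 11 11 12 12 12 12 11 11
129 11 11 11 12 11 12 12 12 12 11 11 12 12 11 12 11 11 11 12 12 12 12 12 12 11
130 11 11 11 11 11 12 12 12 11 11 11 11 12 11 12 12 11 12 12 12 12 12 12 12 12
131 11 11 11 11 11 12 12 12 11 11 11 11 11 11 12 11 11 11 11 12 12 12 12 12 12
132 11 11 11 11 11 12 11 11 11 10 10 10 10 11 11 11 11 11 11 11 11 12 12 12 12
133 11 11 11 11 11 11 11 10 11 11 12 12 11 10 10 10 11 11 11 11 11 11 12 12 11
134 11 11 11 11 11 11 11 10 12 13 14 14 13 11  9  8  9 10 10 11 11 11 11 12 12
135 11 11 11 11 11 11 11 11 13 14 14 14 14 13  9  7  7  8  8  9 10 11 11 11 11
136 11 11 11 11 11 11 10 11 13 14 14 14 14 13 10  6  5  6  7  7  8  9  9 10 11
137 11 11 11 11 11 11 10 11 13 14 14 14 14 12  9  5  5  6  6  7  7  7  8  8  9
138 11 11 11 11 11 11 10 10 12 13 14 14 13 11  7  5  4  6  7  8  7  7  7 
[... 1990 characters left out ...]
  4  4  4  5  7 11 13 14 13 13 13 13
140 10 11 12 13 13 12  8  5  4  4  5  6  9 12 13 13 13 14 13 13
141 13 13 13 13 14 13 11  8  7  6  7  9 11 13 13 13 13 14 13 13
142 13 14 13 14 13 13 13 12 11 10 11 12 13 14 13 13 13 14 14 13
143 13 13 14 13 14 13 13 13 13 13 13 13 13 13 14 14 14 14 13 14
144 14 14 13 13 14 13 14 13 13 13 13 14 13 14 13 13 14 14 13 14
foot top [0.6114 0.21   0.1242] boss top [0.4512 0.2549 0.1356]
pred foot top [234.998  136.2833] boss top [214.3173 197.1867] dz5mm [235.4311 136.7341]
pred foot top [314.3091 131.3072] boss top [263.2375 143.0381] dz5mm [314.3213 132.5378]
foot [0.6125 0.2093 0.124 ] [0.6105 0.2109 0.124 ]
boss [0.4578 0.2542 0.124 ] [0.4528 0.2714 0.124 ]
```

The foot top triangulates to (611,210,124) mm against a prediction of (612,211,124), so the lever is level. The foot is about 1 mm from the pillar axis and the underside is about 32 mm above the stud tip. Handing in.

```bash
python3 -c "
from workcell import manip
o=manip.get_obs();print(o['clock'],abs(o['joint_velocities']).max(),o['ft_force'],o['grip_width']);print(manip.hand_in())"
```

```text
23.2833 0.0010116008313776766 [-0.01042748 -0.00921823 -7.97356162] 0.16598988811280138
the job is handed in; nothing more can be done
None
```

The washer is on its seat and released, and I handed the job in at 23.3 s with the lever held level and still above the fixture. The hand-in gave no verdict.

**Washer:** I lowered it down the stud in the grip until it met the seat at the predicted height, eased off the push and opened the fingers. It looked flat on the shoulder in both views. The top-view fit put it about 2 mm off the stud's axis (5 mm allowed). The side-view fit of the seated washer failed to converge, so I ignored it.

**Lever:** these are the last checks before hand-in:

| Check | Result | Allowed |
|---|---|---|
| Grip distance from the balance point | under 1 mm (calculated) | 15 mm |
| Bore off the stud's axis | about 1 mm (from the arm's reading) | 10 mm |
| Foot off the pillar's centre | about 1 mm (triangulated) | 18 mm |
| Underside above the stud's tip | about 32 mm | 12 to 50 mm |
| Weight held | steady at 8 N | – |

**What disagreed:**
- **Fingertip height:** the fingertips sat 24 to 36 mm above the reported TCP, depending on the opening. My first two tries at the washer closed above it, the second pressing on its top with about 15 N, without moving it.
- **Foot position:** the network's foot point was 4 to 5 pixels off in both views. I used the triangulated foot top instead, which matched the arm's own reading to within 2 mm.
- **Bore from above:** the arm hid the boss in the top view, so only the side view backs the arm's reading there.

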